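# Nest the crucibles on the tile

### The arm

A 6-joint arm with a two-finger parallel gripper is mounted at the origin on the work surface. World frame = base frame: x ahead of the robot, y to its left, z up, the work surface at z = 0. Lengths are in m, angles in degrees, forces in N, time in s.
With the tool pointing down it reaches from about 0.375 to 0.75 m from the base axis. Payload 9 kg.
Tool frame: the origin (TCP) lies where the fingers leave the gripper's body, on its centre line; the fingertips stand 73 mm ahead of it and the grasp point (between the pads) lies 54 mm ahead of it (robot.tip_reach is the distance from the TCP to the fingertips, in m); z points along the fingers, y is the line along which they close (so a half turn about z gives the same grasp; the last joint's range is limited). The gripper opens to 85 mm and grips with 20 to 120 N. Pads are 22 mm wide; open, the fingers measure 114 mm over their backs; the gripper's body (76 mm by 85 mm) begins 54 mm behind the grasp point. The pads swing forward as they close: fully open they stand 13 mm farther back than shut.
Start: joints at [64.819, 5.964, 5.575, 89.605, 0, 77.527], TCP at [0.132, 0.585, 0.304] pointing down, gripper open.
Joint ranges: [-171.21, 171.21], [-48.23, 106.86], [-62.78, 66.21], [-105.2, 120.99], [-86.42, 89.51], [-180, 180]. Speed limits (degrees/s): [127.2, 127.2, 147.25, 180, 180, 180].

### API

Orientations are given as [roll, pitch, yaw] about the fixed x, y, z axes, in that order (R = Rz(yaw) Ry(pitch) Rx(roll)).
In Python, from plant import robot gives the robot as it stands. Calls block until the motion is done:
- robot.move_pose(position, orientation): joint-space move of the TCP to a pose.
- robot.line_to(position, vel=0.15, rotation=None, guard=None): straight line of the TCP; rotation=None keeps the orientation; vel is the mean speed in m/s. With guard (N) it stops when the force on the tool has changed by that much, and returns True; else False.
- robot.goto_joints(angles): joint-space move.
- robot.set_gripper(opening): finger opening in m; the grip force is fixed at half the most; returns when the fingers have stopped.
- robot.pause(seconds).
- robot.ik(position, orientation): joint angles nearest the present ones, or None.
- robot.observe(): the state.
- robot.grab_frame(name): name is "scene" or "top"; returns the picture (480x640x3 uint8, blue, green, red); there is no depth.
- robot.get_calibration(name): a dict with "vertical_fov" (degrees; the focal length in pixels is half the picture's height over the tangent of half this angle, whatever the lens; pixels are square), "cx", "cy" (the principal point, pixels), "k1" (the pictures are not rectified: a ray, as slopes to the right and down, at radius r is drawn at 1 + k1 r^2 times it, then the intrinsics apply), "rvec" (rotation vector, rad) and "tvec" (3), from world to camera coordinates, as OpenCV has them. Camera axes: x right, y down, z forward; pixel columns grow to the right and rows downward; lengths in m; the calibration is good to about 2 mm. A picture is of the moment at which its call begins. get_calibration takes no time and is no camera call.
A pose or a line that the arm cannot do raises robot.IKError and nothing moves.
- robot.job_done(): hands the job in; it is judged then, once.
The state is a dict: "time": time; "q": joint angles; "qvel": joint speeds; "joint_torque": joint torques, N m; "tool_pos": TCP position; "tcp_rot": TCP orientation; "ft_force": force on the tool from outside, world axes, zero at the start; "torque": the same for the moment, N m; "gripper_width": finger opening in m; "gripper_force": force on a finger pad.
Only numpy, scipy, OpenCV 4.12 (cv2) and the standard library are available. Lean on these libraries where they do the work, as an engineer would, in place of code of your own. Each camera call takes 0.05 s, during which the arm holds its last target. There are 200 camera calls.

### The job

Put the three fireclay crucibles away on the jeweller's bench: stand the largest wholly on the grey tile, nest the middle one inside it and the smallest inside the middle one, each upright and down flat on the floor of the one around it. Fireclay is brittle, so set them down gently without dropping them, and leave the other things on the bench where they are.

Things in the scene. Friction and masses are not known exactly. Their poses are not given: they have to be found in the camera images.
- crucible_large: The largest fireclay crucible, an open round cup with its mouth up: outer diameter 140 mm at the rim and 128 mm at the foot, 64 mm high, wall 9 mm thick, inner diameter 122 mm at the rim and 110 mm at the floor, floor 12 mm thick, about 480 g. Origin at the centre of its underside, z up along its axis. Can be picked up by pinching its wall at the rim from above.
- crucible_medium: The middle-sized fireclay crucible, an open round cup with its mouth up: outer diameter 104 mm at the rim and 92 mm at the foot, 64 mm high, wall 9 mm thick, inner diameter 86 mm at the rim and 74 mm at the floor, floor 12 mm thick, about 300 g. Origin at the centre of its underside, z up along its axis. Can be picked up by pinching its wall at the rim from above.
- crucible_small: The smallest fireclay crucible, an open round cup with its mouth up: outer diameter 68 mm at the rim and 58 mm at the foot, 64 mm high, wall 9 mm thick, inner diameter 50 mm at the rim and 40 mm at the floor, floor 12 mm thick, about 170 g. Origin at the centre of its underside, z up along its axis. Can be picked up by pinching its wall at the rim from above.
- tile: Square grey heat-proof tile, 190 x 190 mm, 12 mm thick, fixed flat on the bench. Origin at the centre of its underside, x and y along its sides, z up; its top is at z = 12 mm.
- bangle: Bystander, leave alone: plain silver bangle lying flat, outer diameter 66 mm, 10 mm high. Origin at the centre of its underside.
- flux_jar: Bystander, leave alone: amber jar with a white cap, 52 mm in diameter, 75 mm high. Origin at the centre of its underside.
- ring_mandrel: Bystander, leave alone: steel taper on a round foot 60 mm in diameter, 120 mm high. Origin at the centre of its underside.
- flux_dish: Bystander, leave alone: shallow white dish 72 mm in diameter, 16 mm high. Origin at the centre of its underside.
There are look-alikes about, which are no part of the job. What is shaped like the crucible_medium but pink is not meant. Leave any blue look-alike of the crucible_small alone.

How it is judged:
By the outcome, as a careful person would: the job done as asked, in the order asked, and still so for the second after the job is handed in, with the robot touching nothing.
It also fails if it takes over 72 s, if anything falls off the work surface, if the arm or the gripper's body presses on something with over 40 N, if the wrist force passes 120 N, or if a joint passes its speed limit or range.

## Working session

There is one attempt and no reset: what is moved stays moved. The work goes in short steps, each a Python script; the robot and the scene stay as the last script left them, time stands still between calls to the robot, and variables do not carry over. Pictures are saved under pics/ and viewed, at most 12 in all, crops included, and the job is handed in when it is done.

```bash
ls; mkdir -p pics; python3 - <<'E'
from plant import robot
import cv2
for n in("scene","top"):
    cv2.imwrite(f"pics/{n}0.png",robot.grab_frame(n)); print(robot.get_calibration(n))
o=robot.observe();print(o)
E
```

```text
pics
{'vertical_fov': 44.29096474403604, 'cx': 332.79342971564245, 'cy': 252.173042701264, 'k1': -0.19784132042562344, 'rvec': array([ 1.01352539,  2.46028401, -1.03013482]), 'tvec': array([ 0.36721041, -0.23420898,  1.51748732])}
{'vertical_fov': 42.46180175574374, 'cx': 310.86341501032945, 'cy': 225.1892818831433, 'k1': -0.19274100008787065, 'rvec': array([ 2.14135771, -2.12960124,  0.20736417]), 'tvec': array([-0.02045093,  0.5019173 ,  1.62042509])}
{'time': 0.1, 'q': array([ 6.48198035e+01,  5.99421479e+00,  5.53004515e+00,  8.96070637e+01,
       -1.54329299e-04,  7.75285231e+01]), 'qvel': array([-0.01506068, -0.08605557,  0.09197285,  0.01797435, -0.01082266,
       -0.0527122 ]), 'joint_torque': array([ 7.10822322e-03, -5.58201385e+01,  5.04725432e+01,  1.29370249e-02,
       -2.69220400e-04,  2.30312520e-05]), 'tool_pos': array([0.13186625, 0.58508699, 0.30319597]), 'tcp_rot': array([-1.79930414e+02, -1.52324002e-02,  1.67291271e+02]), 'ft_force': array([ 0.25516779, -0.03475431,  0.16121003]), 'torque': array([ 0.01903261, -0.00794651, -0.00256411]), 'gripper_force': 0.0, 'gripper_width': 0.08550470474073205}
```

View pics/top0.png

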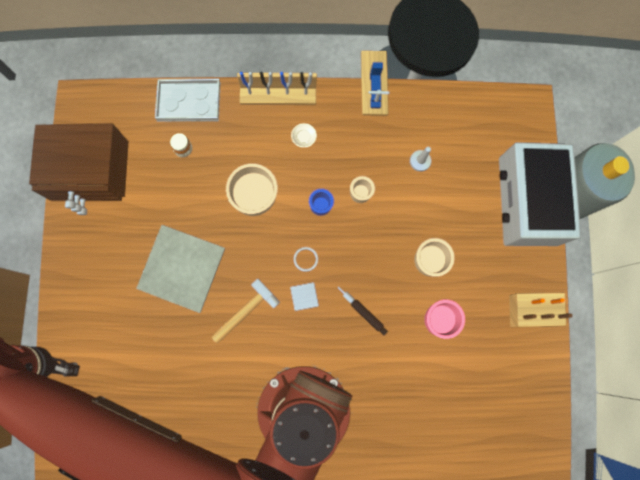

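View pics/scene0.png

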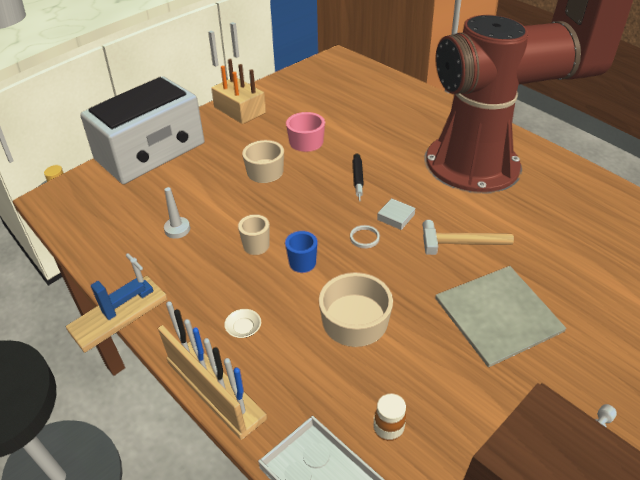

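Top view: cream cups are the large at (252,189), a small at (362,188) and a medium at (435,257). The pink medium look-alike is at (445,319) and the blue small one at (321,201), so neither of those is meant. The tile is at (181,268). In the scene view the cups are at (356,308), (254,234) and (264,160). Next I fit silhouettes in both cameras and check the overlay in one crop.

```bash
cat > vis.py <<'E'
import cv2, numpy as np
from plant import robot
from scipy.optimize import minimize
D={'L':(.070,.064),'M':(.052,.046),'S':(.034,.029)}
def cam(n):
    c=robot.get_calibration(n); f=240/np.tan(np.radians(c['vertical_fov']/2))
    return np.array([[f,0,c['cx']],[0,f,c['cy']],[0,0,1]]),np.array([c['k1'],0,0,0.]),np.array(c['rvec']),np.array(c['tvec'])
def proj(n,P):
    K,d,r,t=cam(n); return cv2.projectPoints(np.array(P,float).reshape(-1,3),r,t,K,d)[0].reshape(-1,2)
def ray(n,uv,z):
    K,d,r,t=cam(n); R=cv2.Rodrigues(r)[0]
    a=cv2.undistortPoints(np.array(uv,float).reshape(-1,1,2),K,d).reshape(-1,2)
    v=np.c_[a,np.ones(len(a))]@R; c=-R.T@t
    return c+v*((z-c[2])/v[:,2])[:,None]
A=np.linspace(0,2*np.pi,72)
def circ(x,y,z,r): return np.c_[x+r*np.cos(A),y+r*np.sin(A),0*A+z]
def hull(n,k,xy,z0=0):
    ro,rf=D[k]; return cv2.convexHull(proj(n,np.r_[circ(*xy,z0+.064,ro),circ(*xy,z0,rf)]).astype(np.float32))
def blob(img,uv):
    h=cv2.cvtColor(img,cv2.COLOR_BGR2HSV); m=((h[...,1]<118)&(h[...,2]>110)).astype(np.uint8)
    _,lab=cv2.connectedComponents(m,connectivity=4); 
    c=(lab==lab[uv[1],uv[0]]).astype(np.uint8)
    return cv2.convexHull(cv2.findNonZero(c)).astype(np.float32)
def cen(h): m=cv2.moments(h); return np.array([m['m10'],m['m01']])/m['m00'],m['m00']
def fit(n,k,img,uv,z0=0):
    c,a=cen(blob(img,uv)); xy=ray(n,[uv],.04+z0)[0,:2]
    for _ in range(6):
        e=cen(hull(n,k,xy,z0))[0]; xy=xy+ray(n,[c],.04)[0,:2]-ray(n,[e],.04)[0,:2]
    return xy,a/cen(hull(n,k,xy,z0))[1]
E
python3 - <<'E'
from vis import *
I={n:cv2.imread(f'pics/{n}0.png') for n in('top','scene')}
S={'top':dict(L=(252,189),S=(362,188),M=(435,257)),'scene':dict(L=(356,320),S=(254,240),M=(264,165))}
o=cv2.resize(I['top'],None,fx=3,fy=3,interpolation=cv2.INTER_CUBIC)
for k in'LMS':
    p=[fit(n,k,I[n],S[n][k]) for n in I]
    print(k,[(q[0].round(4),round(q[1],3)) for q in p])
    xy=(p[0][0]+p[1][0])/2
    for z,r in((.064,D[k][0]),(.064,D[k][0]-.009),(0,D[k][1])):
        cv2.polylines(o,[((proj('top',circ(*xy,z,r))+.5)*3-.5).astype(int)],True,(0,0,255),1)
g=cv2.cvtColor(I['top'],cv2.COLOR_BGR2HSV)
m=((g[...,1]<70)&(g[...,2]>90)).astype(np.uint8)
_,lab=cv2.connectedComponents(m,connectivity=4)
q=cv2.boxPoints(cv2.minAreaRect(cv2.findNonZero((lab==lab[268,181]).astype(np.uint8))))
P=ray('top',q,.012);print(q,P.round(4),P.mean(0),np.linalg.norm(np.roll(P,1,0)-P,axis=1))
cv2.imwrite('pics/crop.png',o[450:1020,660:1440]) 
for n,uv,z in(('bangle',(305,259),.01),('jar',(179,141),.075),('mandrelbase',(420,161),.01),('dish',(304,135),.016),('pink',(445,319),.064),('blue',(321,202),.064)): print(n,ray('top',[uv],z)[0].round(3))
E
```

```text
L [(array([0.6004, 0.1442]), 0.979), (array([0.5954, 0.1422]), 0.973)]
M [(array([ 0.4158, -0.3501]), 0.981), (array([ 0.4106, -0.3529]), 0.955)]
S [(array([ 0.6037, -0.1557]), 0.936), (array([ 0.5989, -0.1576]), 0.959)]
[[135.97777 288.39154]
 [160.74638 223.52136]
 [224.36296 247.81134]
 [199.59435 312.68152]] [[0.3289 0.4597 0.012 ]
 [0.5097 0.398  0.012 ]
 [0.4434 0.2183 0.012 ]
 [0.2657 0.2814 0.012 ]] [0.38693802 0.33935435 0.012     ] [0.18913922 0.19105791 0.19160524 0.18851729]
bangle [ 0.414 -0.003  0.01 ]
jar [0.728 0.345 0.075]
mandrelbase [ 0.696 -0.327  0.01 ]
dish [0.766 0.002 0.016]
pink [ 0.25  -0.372  0.064]
blue [ 0.562 -0.044  0.064]
```

View pics/crop.png

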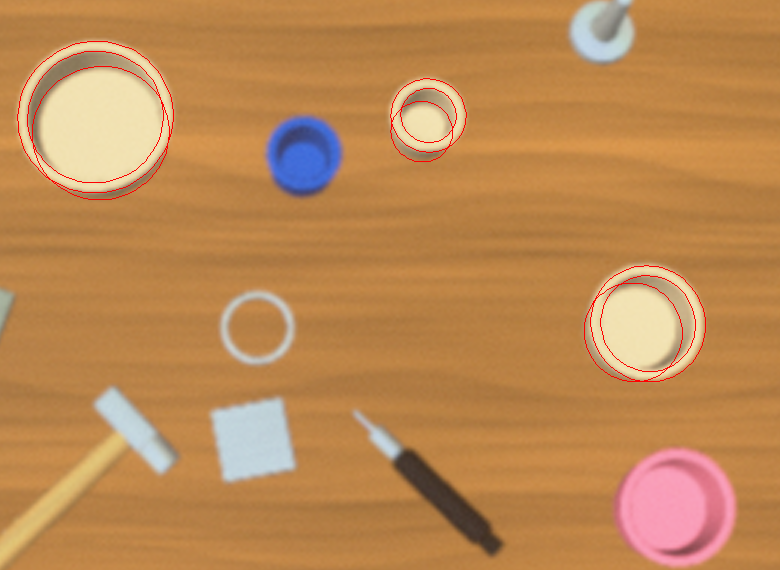

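Only the cream cups fit: large at crop (96,118), small at (427,118), medium at (645,323). The pink and blue ones are excluded, and the overlays match to about 2 mm. The fitted tile sides come out at 189–191 mm, as they should. Next is a quick touch of bare bench to find the true tip reach when nearly shut, then the large cup.

```bash
cat > arm.py <<'E'
import numpy as np
from plant import robot
from scipy.spatial.transform import Rotation as Ro
RO={'L':.070,'M':.052,'S':.034}; TA={'L':6/64,'M':6/64,'S':5/64}
def frame(k,xy,z0,phi,d,reach):
    """TCP pose pinching cup k's wall at azimuth phi, tips d below the rim, tool parallel to the wall"""
    a=np.arctan(TA[k]); u=np.array([np.cos(phi),np.sin(phi),0]); Z=np.array([0,0,1.])
    z=-np.cos(a)*Z-np.sin(a)*u; y=np.cos(a)*u-np.sin(a)*Z
    best=None
    tip=np.array([*xy,z0+.064-d])+u*(RO[k]-.0045-d*TA[k]); p=tip-reach*z
    for s in(1,-1):
        R=Ro.from_matrix(np.c_[np.cross(s*y,z),s*y,z]).as_euler('xyz',degrees=True)
        q=robot.ik(p+[0,0,.1],R)
        if q is not None:
            c=abs(np.array(q)-robot.observe()['q']).max()+(200 if abs(q[5])>150 else 0)
            if best is None or c<best[0]: best=(c,R,q)
    return p,best[1],best[2]
def st(m=''):
    o=robot.observe(); print(m,'t',round(o['time'],2),'p',o['tool_pos'].round(4),'rot',o['tcp_rot'].round(1),'F',o['ft_force'].round(2),'w',round(o['gripper_width'],4),'gf',round(o['gripper_force'],1),'q',o['q'].round(0))
E
python3 - <<'E'
from arm import *
print(robot.tip_reach)
T=np.array([.3845,.338])
for k,xy,z in(('L',(.598,.1432),0),('M',(.4132,-.3515),0),('S',(.6013,-.1567),0),('L',T,.012),('M',T,.024),('S',T,.036)):
    p,R,q=frame(k,xy,z,np.arctan2(xy[1],xy[0])+np.pi,.02,.073); print(k,p.round(3),R.round(1),np.array(q).round(0), robot.ik(p,R) is not None)
robot.move_pose([.45,.13,.16],[180,0,105]); st()
robot.set_gripper(.012); st()
robot.line_to([.45,.13,.1],vel=.15)
print(robot.line_to([.45,.13,.06],vel=.03,guard=4)); st('shut touch')
robot.line_to([.45,.13,.1],vel=.1); robot.set_gripper(.035)
print(robot.line_to([.45,.13,.055],vel=.03,guard=4)); st('35 touch')
robot.line_to([.45,.13,.16],vel=.2)
E
```

```text
0.0726
L [0.529 0.127 0.117] [174.6   0.  103.5] [ -1. -10. -19.  76.   1.  76.] True
M [ 0.373 -0.318  0.117] [174.6   0.   49.6] [-56. -20. -27.  77.   1.  74.] True
S [ 0.569 -0.148  0.117] [175.5  -0.   75.4] [-28.  -1. -11.  76.   1.  77.] True
L [0.332 0.291 0.129] [174.6   0.  131.3] [ 23. -29. -33.  81.   2.  72.] True
M [0.345 0.303 0.141] [174.6   0.  131.3] [ 24. -26. -30.  81.   2.  73.] True
S [0.359 0.316 0.153] [175.5   0.  131.3] [ 25. -21. -25.  82.   1.  74.] True
 t 2.16 p [0.4501 0.1306 0.1603] rot [180.   -0.  105.1] F [0.93 0.22 0.63] w 0.0854 gf 0.0 q [  0. -16. -30.  76.   0.  75.]
 t 2.84 p [0.45 0.13 0.16] rot [180.   0. 105.] F [-0.35  0.19  0.44] w 0.0122 gf 0.0 q [  0. -16. -30.  76.  -0.  75.]
True
shut touch t 4.28 p [0.4499 0.13   0.0729] rot [-180.   -0.  105.] F [-2.26  0.79  8.25] w 0.0123 gf 4.2 q [  0. -12. -36.  66.  -0.  75.]
True
35 touch t 6.01 p [0.45   0.13   0.0717] rot [-179.9   -0.   105. ] F [-2.99 -1.38  7.13] w 0.0354 gf 4.0 q [  0. -12. -36.  66.  -0.  75.]
```

```bash
cat >> arm.py <<'E'
def pick(k,xy,d,w=.035):
    phi=np.arctan2(xy[1],xy[0])+np.pi
    p,R,q=frame(k,xy,0,phi,d,.073)
    robot.move_pose(p+[0,0,.14],R)
    robot.set_gripper(w)
    robot.line_to(p+[0,0,.03],vel=.2)
    print('hit',robot.line_to(p,vel=.06,guard=8)); robot.set_gripper(0); st('grip')
    robot.line_to(p+[0,0,.02],vel=.05); st('lift')
    robot.line_to(p+[0,0,.14],vel=.15)
def place(k,xy,z0,d,off=np.zeros(2)):
    """above the goal; off = known in-grip offset"""
    phi=np.arctan2(xy[1],xy[0])+np.pi
    p,R,q=frame(k,xy,z0,phi,d,.073); robot.move_pose(p+[0,0,.12],R); robot.pause(.3); return p,R
E
python3 - <<'E'
from arm import *
from vis import *
pick('L',(.598,.1432),.025)
p,R=place('L',(.3845,.338),.012,.025); st('above')
robot.line_to(p+[0,0,.04],vel=.15); st()
a=robot.grab_frame('scene');b=robot.grab_frame('top')
c=np.hstack([cv2.resize(a[230:430,400:600],(400,400)),cv2.resize(b[180:380,80:280],(400,400))])
cv2.imwrite('pics/hold.png',c)
E
```

```text
hit False
grip t 9.09 p [0.5305 0.1269 0.1124] rot [174.6   0.  103.5] F [-0.05  0.86  4.01] w 0.0076 gf 60.4 q [ -1.  -6. -27.  64.   1.  76.]
lift t 9.64 p [0.5299 0.1269 0.1317] rot [174.6  -0.  103.5] F [ 0.05 -0.39 -3.48] w 0.0078 gf 59.4 q [ -1.  -7. -26.  66.   1.  76.]
above t 11.91 p [0.3325 0.2914 0.2436] rot [174.7  -0.  131.2] F [ 0.43 -0.56 -4.41] w 0.0081 gf 59.3 q [ 23. -29. -32.  82.   2.  72.]
 t 12.59 p [0.3323 0.2919 0.1645] rot [174.6   0.  131.3] F [ 0.58 -0.   -4.83] w 0.0076 gf 59.4 q [ 23. -29. -40.  74.   2.  72.]
```

View pics/hold.png

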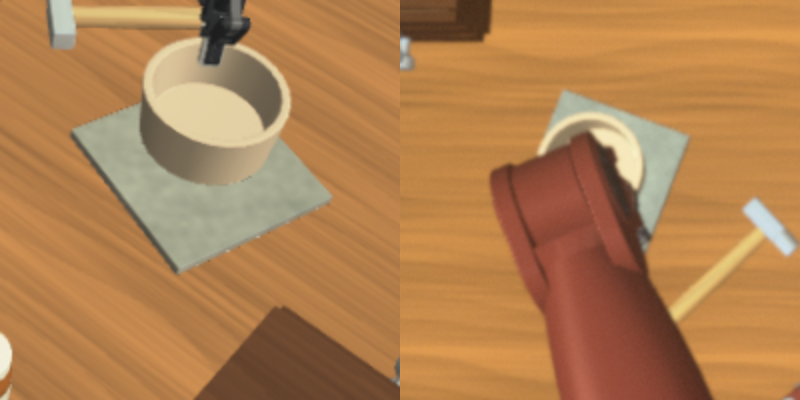

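The large cup is held nearly level about 40 mm above the tile (scene-crop centre (212,110)). Lowering with a guard and releasing.

```bash
cat >> arm.py <<'E'
def lower(p,z_fast=.012,w=.02):
    robot.line_to(p+[0,0,z_fast],vel=.08); robot.pause(.2)
    for _ in range(1): print('touch',robot.line_to(p-[0,0,.006],vel=.02,guard=3))
    st('down'); print('dz',robot.observe()['tool_pos'][2]-p[2])
    robot.set_gripper(w); robot.pause(.2); st('open')
    o=robot.observe()['tool_pos']; robot.line_to(o+[0,0,.12],vel=.2)
E
python3 - <<'E'
from arm import *
from vis import *
p,R,q=frame('L',(.3845,.338),.012,np.arctan2(.338,.3845)+np.pi,.025,.073)
lower(p,w=.025)
pick('M',(.4132,-.3515),.0095)
a=robot.grab_frame('scene');b=robot.grab_frame('top')
cv2.imwrite('pics/s1.png',a);cv2.imwrite('pics/t1.png',b)
for n,i,uv in(('top',b,(182,268)),('scene',a,(500,305))): 
    uv=tuple(proj(n,[[.3845,.338,.03]])[0].astype(int)); print(n,uv,i[uv[1],uv[0]])
cv2.imwrite('pics/c1.png',np.hstack([cv2.resize(a[60:260,150:350],(400,400)),cv2.resize(a[230:430,400:600],(400,400))]))
E
```

```text
touch True
down t 13.99 p [0.3318 0.2918 0.1245] rot [174.7  -0.  131.3] F [-0.22  0.46  4.12] w 0.0077 gf 60.4 q [ 23. -27. -43.  69.   2.  72.]
dz 0.0007987098404419746
open t 14.5 p [0.3309 0.2914 0.1233] rot [ 1.748e+02 -1.000e-01  1.313e+02] F [ 0.44  0.43 -0.69] w 0.0249 gf 0.0 q [ 23. -27. -43.  69.   2.  72.]
hit False
grip t 19.43 p [ 0.3727 -0.3171  0.1277] rot [174.6   0.   49.6] F [0.18 1.13 4.19] w 0.0083 gf 56.4 q [-56. -18. -35.  67.   1.  74.]
lift t 19.98 p [ 0.3726 -0.317   0.1473] rot [174.6   0.   49.6] F [-0.43 -0.1  -2.12] w 0.0083 gf 56.2 q [-56. -18. -34.  70.   1.  74.]
top (np.int64(179), np.int64(268)) [206 244 251]
scene (np.int64(501), np.int64(305)) [164 208 227]
```

View pics/c1.png

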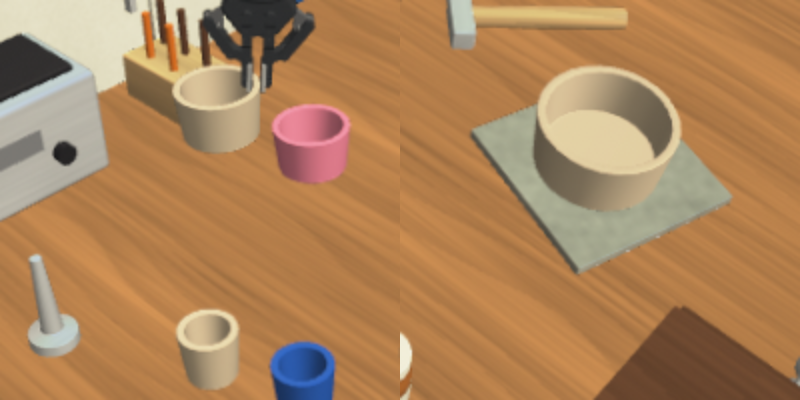

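View pics/t1.png

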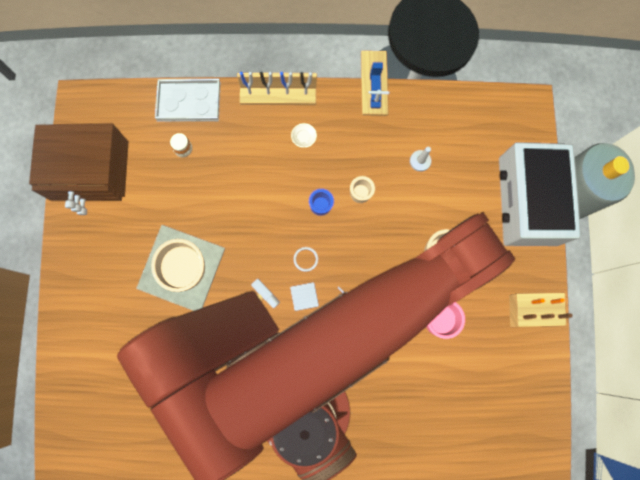

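Large stands on the tile (top (178,265)); medium is held level (scene crop (218,110)). I refit the large cup's position before nesting.

```bash
cat >> vis.py <<'E'
def blob(img,uv):
    h=cv2.cvtColor(img,cv2.COLOR_BGR2HSV); i=img.astype(int)
    m=((h[...,1]<118)&(h[...,2]>110)&(i[...,2]-i[...,0]>28)).astype(np.uint8)
    m=cv2.morphologyEx(m,cv2.MORPH_OPEN,np.ones((3,3),np.uint8))
    _,lab=cv2.connectedComponents(m,connectivity=4)
    return cv2.convexHull(cv2.findNonZero((lab==lab[uv[1],uv[0]]).astype(np.uint8))).astype(np.float32)
E
python3 - <<'E'
from vis import *
a,b=cv2.imread('pics/s1.png'),cv2.imread('pics/t1.png')
for n,i,uv in(('top',b,(179,268)),('scene',a,(501,305))): print(i[(300,300)[0],(190)],fit(n,'L',i,uv,.012))
print(fit('top','S',b,(362,188)),fit('scene','S',a,(254,240)))
E
```

```text
[182 203 192] (array([0.38931954, 0.3350112 ]), 1.0046395827598782)
[ 69 118 170] (array([0.38181329, 0.33425943]), 0.9447065900635236)
(array([ 0.60369466, -0.15571937]), 0.9375447372289759) (array([ 0.59891209, -0.15760718]), 0.957909267009821)
```

```bash
python3 - <<'E'
from arm import *
from vis import *
T=(.386,.336)
p,R=place('M',T,.024,.0095); st('above')
robot.line_to(p+[0,0,.062],vel=.15); robot.pause(.2)
a=robot.grab_frame('scene');b=robot.grab_frame('top')
cv2.imwrite('pics/s2.png',a)
cv2.imwrite('pics/c2.png',np.hstack([cv2.resize(a[210:360,420:570],(400,400)),cv2.resize(b[190:340,110:260],(400,400))]))
E
```

```text
above t 23.56 p [0.3459 0.3007 0.2712] rot [174.6  -0.  131. ] F [-0.21 -0.39 -2.07] w 0.0086 gf 56.2 q [ 24. -26. -26.  84.   2.  73.]
```

View pics/c2.png

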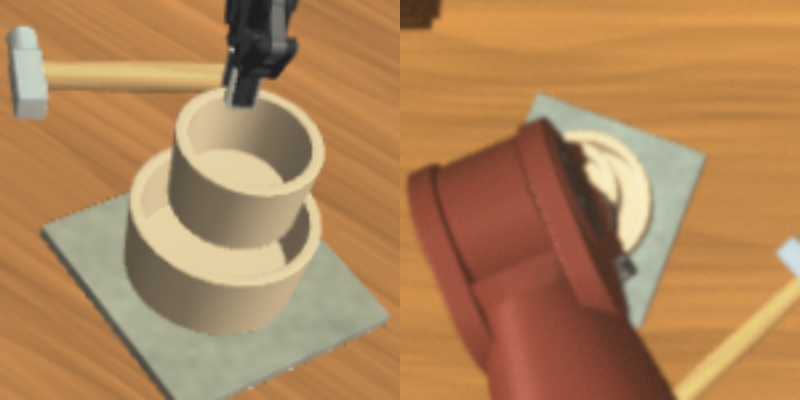

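```bash
python3 - <<'E'
from vis import *
o=cv2.resize(cv2.imread('pics/s2.png')[210:360,420:570],(600,600),interpolation=cv2.INTER_CUBIC)
for k,xy,z in(('L',(.3856,.3346),.012),('M',(.386,.336),.086)):
    for h,r in((.064,D[k][0]),(0,D[k][1])):
        q=(proj('scene',circ(*xy,z+h,r))-[420,210]+.5)*4-.5; cv2.polylines(o,[q.astype(int)],True,(0,0,255),1)
cv2.imwrite('pics/c3.png',o)
E
```

```text
(no output)
```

View pics/c3.png

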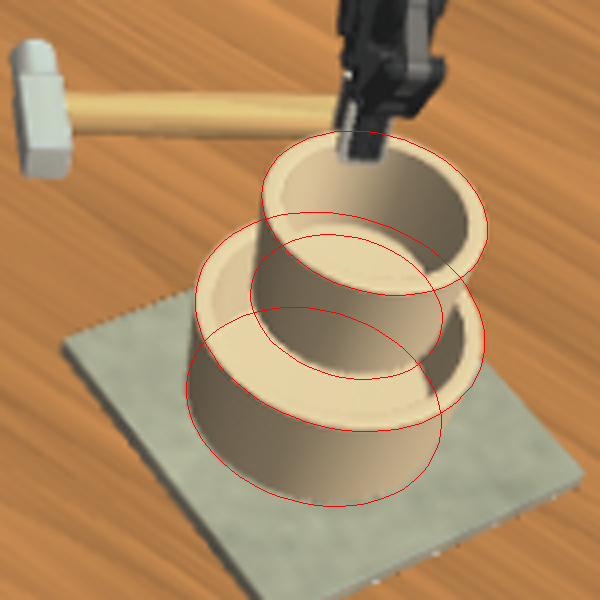

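Overlays agree to about 1 px (medium rim at (375,212), large rim at (340,320)), so the cups are level and concentric. Lowering the medium, then picking the small.

```bash
python3 - <<'E'
from arm import *
from vis import *
T=(.386,.336)
p,R,q=frame('M',T,.024,np.arctan2(T[1],T[0])+np.pi,.0095,.073)
lower(p,z_fast=.01,w=.018)
pick('S',(.6013,-.1567),.0095,w=.03)
a=robot.grab_frame('scene');b=robot.grab_frame('top')
cv2.imwrite('pics/s3.png',a);cv2.imwrite('pics/t3.png',b)
out=[]
for n,i,x,y in(('scene',a,430,230),('top',b,115,200)):
    o=cv2.resize(i[y:y+130,x:x+130],(400,400),interpolation=cv2.INTER_CUBIC);s=400/130
    for k,xy,z in(('L',(.3856,.3346),.012),('M',T,.024)):
        q=(proj(n,circ(*xy,z+.064,D[k][0]))-[x,y]+.5)*s-.5; cv2.polylines(o,[q.astype(int)],True,(0,0,255),1)
    out.append(o)
cv2.imwrite('pics/c4.png',np.hstack(out))
E
```

```text
touch True
down t 25.93 p [0.3456 0.3009 0.1517] rot [174.6   0.  131. ] F [ 0.04 -0.55  3.59] w 0.0081 gf 56.8 q [ 24. -25. -38.  72.   2.  73.]
dz 0.000500660678486281
open t 26.38 p [0.3451 0.3006 0.1509] rot [174.8  -0.  131. ] F [-0.01  0.03  0.75] w 0.0181 gf 0.0 q [ 24. -25. -38.  72.   2.  73.]
hit False
grip t 30.93 p [ 0.5683 -0.1481  0.1278] rot [175.5   0.   75.4] F [0.09 1.04 2.91] w 0.0092 gf 58.3 q [-28.   1. -18.  66.   1.  77.]
lift t 31.48 p [ 0.5681 -0.1481  0.1475] rot [175.5   0.   75.4] F [-0.1  -0.8  -1.16] w 0.009 gf 58.2 q [-28.   1. -16.  69.   1.  77.]
```

View pics/c4.png

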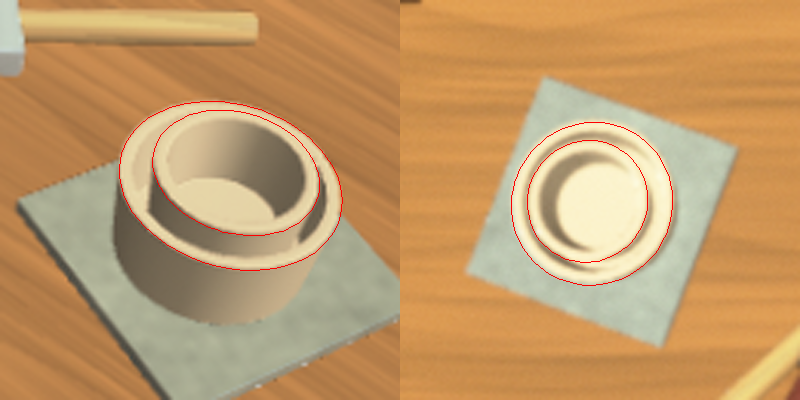

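The medium is nested flat: its rim matches the overlay at the expected height in both views. Next, the small one.

```bash
python3 - <<'E'
from arm import *
from vis import *
T=(.386,.336)
p,R=place('S',T,.036,.0095)
robot.line_to(p+[0,0,.06],vel=.15); robot.pause(.2)
a=robot.grab_frame('scene'); x,y=430,200
def ov(n,i,x,y,z):
    o=cv2.resize(i[y:y+140,x:x+140],(400,400),interpolation=cv2.INTER_CUBIC);s=400/140
    for k,z in(('L',.012),('M',.024),('S',z)):
        for h,r in((.064,D[k][0]),)+(((0,D[k][1]),) if z>.05 else ()):
            q=(proj(n,circ(*T,z+h,r))-[x,y]+.5)*s-.5; cv2.polylines(o,[q.astype(int)],True,(0,0,255),1)
    return o
cv2.imwrite('pics/c5.png',ov('scene',a,430,200,.096))
E
```

```text
(no output)
```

View pics/c5.png

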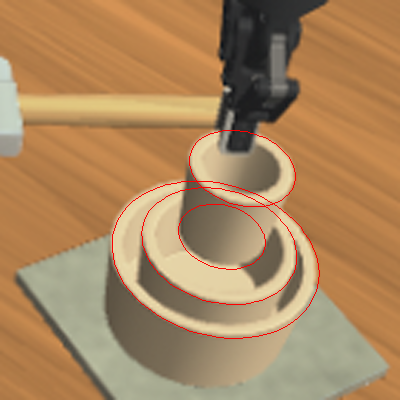

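The small cup is level and on its overlay (rim at (242,168)), concentric with the medium. Lowering, releasing, and backing away to check.

```bash
python3 - <<'E'
from arm import *
from vis import *
T=(.386,.336)
p,R,q=frame('S',T,.036,np.arctan2(T[1],T[0])+np.pi,.0095,.073)
lower(p,z_fast=.01,w=.016)
robot.move_pose([.45,-.1,.3],[180,0,90]); st('away')
out=[]
for n,x,y in(('scene',430,210),('top',110,195)):
    i=robot.grab_frame(n); s=400/140; cv2.imwrite(f'pics/end_{n}.png',i)
    o=cv2.resize(i[y:y+140,x:x+140],(400,400),interpolation=cv2.INTER_CUBIC)
    for k,z in(('L',.012),('M',.024),('S',.036)):
        q=(proj(n,circ(*T,z+.064,D[k][0]))-[x,y]+.5)*s-.5; cv2.polylines(o,[q.astype(int)],True,(0,0,255),1)
    out.append(o)
cv2.imwrite('pics/c6.png',np.hstack(out))
E
```

```text
touch True
down t 36.98 p [0.3599 0.3135 0.1638] rot [175.5  -0.  131. ] F [-0.94  0.28  4.37] w 0.0093 gf 58.9 q [ 25. -20. -33.  73.   1.  74.]
dz 0.0005171122577958542
open t 37.42 p [0.3595 0.3131 0.1631] rot [175.6  -0.  131. ] F [-0.41  0.16  0.35] w 0.0162 gf 0.0 q [ 25. -20. -33.  73.   1.  74.]
away t 39.74 p [ 0.45   -0.0992  0.2998] rot [-180.    -0.    90.1] F [0.07 0.33 0.15] w 0.0162 gf 0.0 q [-29. -19. -18.  91.   0.  61.]
```

View pics/c6.png

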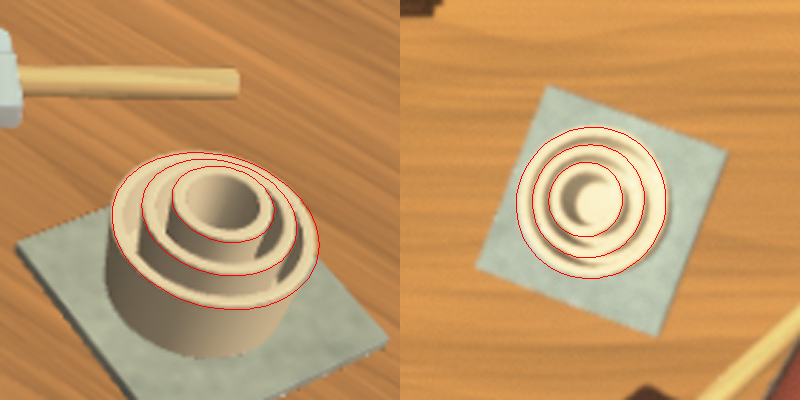

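All three are nested, level and concentric on the tile, and the arm is clear.

```bash
python3 -c "
from plant import robot
print(robot.job_done())"
```

```text
the job is handed in; nothing more can be done
None
```

The three cream crucibles are nested upright and flat on the grey tile, placed largest first, and the job was handed in at about 40 s on the robot's clock; no verdict on the judging came back.

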